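# Prop out the tray stand and set the lure tray on it

## Task

On the folding tray stand, swing the wooden prop leg out until it hits the rubber-tipped stop screw and press it firmly home for a moment, with about 15 N and without straining the screw. Then lift the grey lure tray by its handle and set it on the stand so that it rests level on both the plywood rail and the swung-out leg. Leave the other tackle on the shelf where it is.

Things in the scene. Friction and masses are not known exactly. Their poses are not given: they have to be found in the camera images.
- stand: plywood tray stand, fixed. Origin on the shelf surface, z up, y along its rail; x from the swung-out leg's end towards the rail. Rail: upright board, x 60 to 90 mm, y -100 to 100 mm, flat top 90 mm above the shelf. Foot: plate 10 mm thick, x -75 to 90, y -40 to 60 mm. The leg's upright hinge axis is at x 45, y 0 mm.
- seat (a point): point on the stand 90 mm above its origin, level with the tops of rail and leg: where the middle of the tray's underside belongs, the tray's x along the stand's x (either way round)
- leg: wooden prop leg: upright gate frame 12 mm thick (its x), running along its -y to 135 mm from the hinge axis, 16 to 90 mm above the shelf; bars 22 and 24 mm high along top and bottom. Origin on the hinge axis at shelf level, z up. It swings level, clockwise seen from above, when pushed on its rail side: yaw equal to the stand's is folded, -1.38 to -1.7 rad from it is fully out (pointing along the stand's -x).
- leg_end (a point): top edge of the leg, 120 mm from its hinge axis, 90 mm above the shelf, over the solid end post (110 to 135 mm from the axis). The leg starts 0.35 to 0.65 rad out, its end past the rail's end. The hinge is stiff (about 3 N felt here); the leg stays where it is left.
- stop: aluminium stop block on the stand's foot, 30 x 24 x 45 mm, at x -50, y 45 mm of the stand, axes parallel. Origin: centre of its underside, 10 mm above the shelf. Out of its -y face, 20 mm up, stands a screw with a rubber tip 14 mm across, which the leg's bottom bar meets about 95 mm from the hinge axis.
- screw_root (a point): where the stop screw leaves the block's face, 30 mm above the shelf. The tip stands 15 to 45 mm out from here towards the stand's -y; how far is not measured: it must be felt or seen. The tip gives about 1 mm under 20 N. Pressed home: the leg bears on it with over 10 N for 0.3 s; over 22 N strains the screw.
- tray: loose grey plastic lure tray, empty, 170 mm (its x) by 150 mm (its y), walls 4 mm thick and 30 mm high, 240 to 390 g. Handle: an upright fin in the middle, 12 mm thick (y), 80 mm long (x), its top 80 mm above the underside. Origin: centre of its underside, z up. Alike when turned half round.
- jar: closed glass jar of lead weights with a steel cap, 72 mm across and 91 mm high; bystander, leave alone. Origin: centre of its underside.
- float: small wooden fishing float standing on its flat end, 42 mm across and 85 mm high; bystander, leave alone. Origin: centre of its underside.
- spinner: flat chrome spinner lure lying down, about 95 mm long, 24 mm wide, 5 mm thick; bystander, leave alone. Origin: underside, near its middle.
- headlamp: grey plastic headlamp with a toggle switch on top, 66 mm wide, 60 mm high; bystander, leave alone. Origin: centre of its underside.
- spool: clear plastic line spool lying flat, 64 mm across, 32 mm high; bystander, leave alone. Origin: centre of its underside.
- driver: screwdriver lying on the shelf, about 200 mm long; bystander, leave alone. Origin: on its underside.
Things that resemble listed ones, but are neither listed nor needed, are in the scene too. Leave any green look-alike of the tray alone.

How it is judged:
On the way:
1. the leg is pressed home on the stop screw with more than 10 N for 0.3 s (contact force between leg and stop above 10 N), for 0.3 s.
At the end, for the whole second after the job is handed in: Released and still, the tray bears on the leg, its underside at rail height (86 to 96 mm), level within 0.04 rad, its centre within 40 mm (x) and 50 mm (y) of the stand's origin. The leg is still out, its end point under 76 mm from the stop block along the stand's y; others moved under 25 mm (contact force between tray and leg above 0.2 N and z of tray in the frame of stand between 0.086 and 0.096 m and x of tray in the frame of stand between -0.04 and 0.04 m and y of tray in the frame of stand between -0.05 and 0.05 m and angle between tray's own z axis and vertical below 0.04 rad and linear speed of tray below 0.01 m/s and y of leg_end in the frame of stop above -0.076 m); the robot touches nothing.
It fails at once if the leg is pressed on the stop screw with more than 22 N (contact force between leg and stop above 22 N).
It fails at once if a bystander is moved by more than 25 mm (distance of any of jar, float, spinner, headlamp, spool, driver from where it was at the start of the episode above 0.025 m).
It also fails if it takes over 72 s, if anything falls off the work surface, if the arm or the gripper's body presses on something with over 40 N, if the wrist force passes 120 N, or if a joint passes its speed limit or range.

## Robot

A 7-joint arm with a two-finger parallel gripper is mounted at the origin on the work surface. World frame = base frame: x ahead of the robot, y to its left, z up, the work surface at z = 0. Lengths are in m, angles in rad, forces in N, time in s.
With the tool pointing down it reaches from about 0.425 to 0.925 m from the base axis. Payload 6.8 kg.
Tool frame: the origin (TCP) lies midway between the tips of the shut fingers; the grasp point (between the pads) lies 19 mm behind it; z points along the fingers, y is the line along which they close (so a half turn about z gives the same grasp; the last joint's range is limited). The gripper opens to 85 mm and grips with 20 to 120 N. Pads are 22 mm wide; open, the fingers measure 114 mm over their backs; the gripper's body (76 mm by 85 mm) begins 54 mm behind the grasp point. The pads swing forward as they close: fully open they stand 13 mm farther back than shut.
Start: joints at [-1.256, 0.477, 0.022, 1.555, -0.011, 1.109, -0.083], TCP at [0.277, 0.616, 0.231] pointing down, gripper open.
Joint ranges: [-2.96, 2.96], [-0.34, 2.1], [-1.41, 1.46], [0.24, 2.44], [-1.37, 4.51], [0.17, 1.92], [-2.96, 2.96]. Speed limits (rad/s): [2.39, 2.39, 3.14, 3.14, 3.14, 3.14, 3.14].

## Interface

Orientations are given as a unit quaternion [x, y, z, w].
In Python, from cell import arm, optics, ticket gives the robot as it stands.
- The arm moves only by the tool move_arm, never from a script. Its argument "motion" is a list that holds one entry, the list of rows, each a list of 7 numbers: the shift along the world's x, y, z in units of 0.08 m (1.0 is 0.08 m), then the turn, a rotation vector about the world's x, y, z in units of 45 degrees (1.0 is 45 degrees), then the opening, from 0 (shut) to 1 (fully open). In form: [[[tx, ty, tz, ax, ay, az, jaw], ...]]. A call has 1 to 8 rows; each row shifts and turns the commanded pose from where the row before left it; what a row does not reach is not made up. A row lasts 1/12 s, in which the tool goes at most 41.7 mm and 7.16 degrees, less where a joint would pass 70% of its speed; a pose out of reach is approached as far as the arm can. A call with a number of a shift or a turn outside -1 to 1 is refused whole. A call with a gripper value outside its range is refused whole. The fingers move at their own pace and stop on an object; the grip force is fixed at half the most. Time passes only in rows, so rows that do not move let the fingers close. It gives the time, the measured TCP pose, the force, the opening and the grip force at its end, in the units of the state.
- arm.read_state(): the state, without advancing time (a new reading comes with each control period).
- optics.read_camera(name): name is "scene" or "top" or "wrist"; returns the picture (420x560x3 uint8, blue, green, red); there is no depth.
- optics.camera_model(name): a dict with "intrinsics" (3x3 intrinsics, pixels), "cam_to_world" (4x4, takes a point from camera to world coordinates); the wrist camera has in their place "mount" (4x4, takes a point from camera to tool coordinates, whose origin is the TCP and whose axes are the flange's). Camera axes: x right, y up, looking along -z (the intrinsics and any distortion apply to the point x, -y, -z); pixel columns grow to the right and rows downward; lengths in m; the calibration is good to about 2 mm. A picture is of the moment at which its call begins: read the wrist's pose just before it. camera_model takes no time and is no camera call.
- ticket.finish_job(): hands the job in; it is judged then, once.
The state is a dict: "time": time; "joint_positions": joint angles; "qd": joint speeds; "effort": joint torques, N m; "eef_pos": TCP position; "tcp_rot": TCP orientation; "ft_force": force on the tool from outside, world axes, zero at the start; "ft_torque": the same for the moment, N m; "opening": finger opening in m; "finger_force": force on a finger pad.
Only numpy, scipy, OpenCV 4.12 (cv2) and the standard library are available. Lean on these libraries where they do the work, as an engineer would, in place of code of your own. Each camera call takes 0.05 s, during which the arm holds its last target. There are 200 camera calls.

## Working session

There is one attempt and no reset: what is moved stays moved. The work goes in short steps, Python scripts to look and compute and a tool call to move; the robot and the scene stay as the last step left them, time stands still between calls to the robot, and variables do not carry over. Pictures are saved under pics/ and viewed, at most 10 in all, crops included, and the job is handed in when it is done.

Besides the shell and the picture viewer there is one more tool, called as a command line: name --argument value ..., lists and objects as JSON in quotes. move_arm: Moves the arm, as the interface text tells. Shifts and turns lie within -1 to 1; 1 stands for 0.08 m of shift or 45 degrees of turn. Its arguments: {"type":"object","properties":{"motion":{"type":"array"}},"required":["motion"]}

```bash
mkdir -p pics; python3 - <<'E'
from cell import arm, optics, ticket
import cv2,numpy as np
s=arm.read_state();print({k:np.round(v,3).tolist() for k,v in s.items()})
for n in("scene","top"):
    im=optics.read_camera(n);cv2.imwrite(f"pics/{n}0.png",im)
    m=optics.camera_model(n);print(n,{k:np.round(v,4).tolist() if hasattr(v,'__len__') else v for k,v in m.items()})
m=optics.camera_model("wrist");print({k:np.round(v,4).tolist() for k,v in m.items()})
E
```

```text
{'time': 0.0, 'joint_positions': [-1.256, 0.478, 0.022, 1.556, -0.011, 1.109, -0.083], 'qd': [-0.0, 0.001, 0.0, -0.003, -0.0, -0.002, 0.003], 'effort': [-0.001, -59.644, 1.607, -28.121, 0.012, 0.009, -0.0], 'eef_pos': [0.277, 0.615, 0.23], 'tcp_rot': [0.21, 0.978, -0.001, -0.0], 'ft_force': [-0.261, -0.331, 1.004], 'ft_torque': [0.003, 0.004, -0.005], 'finger_force': 0.0, 'opening': 0.085}
scene {'intrinsics': [[479.1175, 0.0, 275.5257], [0.0, 479.1175, 216.4002], [0.0, 0.0, 1.0]], 'cam_to_world': [[-0.7724, -0.4381, 0.4599, 1.1017], [0.6348, -0.507, 0.5831, 0.6058], [-0.0223, 0.7423, 0.6697, 0.8941], [0.0, 0.0, 0.0, 1.0]]}
top {'intrinsics': [[534.0802, 0.0, 265.0164], [0.0, 534.0802, 210.1173], [0.0, 0.0, 1.0]], 'cam_to_world': [[-0.0217, 0.996, -0.0867, 0.4098], [-0.9997, -0.0222, -0.004, -0.1174], [-0.0059, 0.0865, 0.9962, 1.2757], [0.0, 0.0, 0.0, 1.0]]}
{'intrinsics': [[293.4369, 0.0, 277.8265], [0.0, 293.4369, 206.951], [0.0, 0.0, 1.0]], 'mount': [[0.0012, 0.9605, 0.2781, 0.0702], [1.0, -0.001, -0.0006, -0.0006], [-0.0003, 0.2781, -0.9605, -0.1428], [0.0, 0.0, 0.0, 1.0]]}
```

View pics/scene0.png

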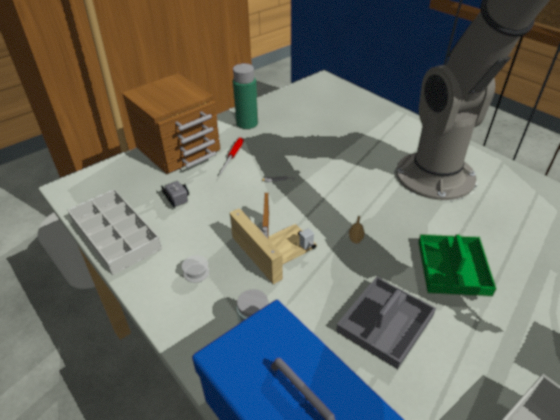

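View pics/top0.png

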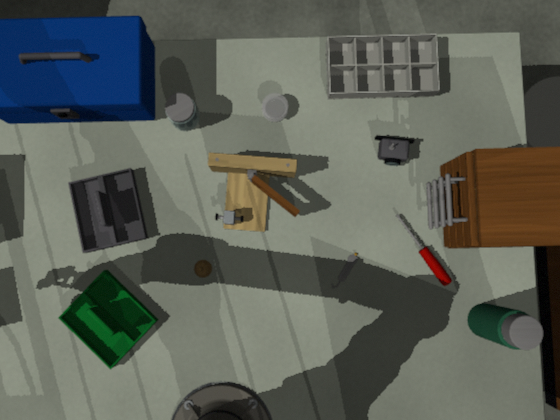

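The scene view shows the stand at about (270,240), a grey tray with a fin at (385,318), a green look-alike at (455,265) and a light compartment box at (115,230). In the top view the rail runs from (208,160) to (297,166), the leg from (250,174) to (298,213), and the stop sits near (232,215). The candidates for the tray are grey (110,210), green (110,318) and compartment box (383,66). The grey one with the fin fits the description. I'll confirm it in an enlarged crop.

```bash
python3 - <<'E'
import cv2
im=cv2.imread("pics/top0.png")
a=cv2.resize(im[140:260,50:180],None,fx=3,fy=3,interpolation=cv2.INTER_CUBIC)
b=cv2.resize(im[140:260,195:325],None,fx=3,fy=3,interpolation=cv2.INTER_CUBIC)
cv2.imwrite("pics/crop1.png",cv2.hconcat([a,b]))
s=cv2.imread("pics/scene0.png")
cv2.imwrite("pics/crop2.png",cv2.resize(s[170:300,210:340],None,fx=4.5,fy=4.5,interpolation=cv2.INTER_CUBIC))
E
```

```text
(no output)
```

View pics/crop1.png

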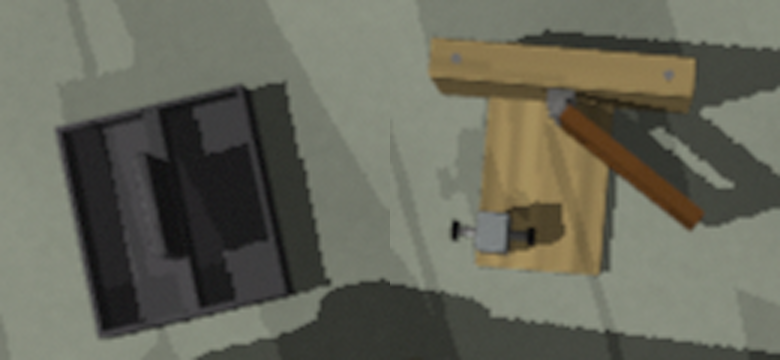

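View pics/crop2.png

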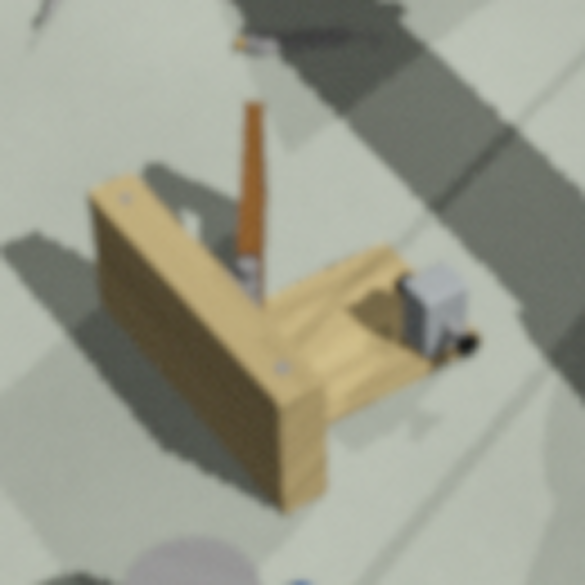

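The crop confirms the grey tray. Its rim corners in crop pixels are (58,128), (240,87), (294,290) and (102,337), with the fin running along its long side. The screw's rubber tip is at (535,236), to the right of the block, and the leg end is at (697,220).

```bash
cat > h.py <<'E'
import numpy as np
from cell import optics
def ray(n,u,v,z):
    m=optics.camera_model(n);K=np.array(m["intrinsics"]);T=np.array(m["cam_to_world"])
    d=np.linalg.inv(K)@[u,v,1];d=T[:3,:3]@(d*[1,-1,-1]);o=T[:3,3]
    return o+d*(z-o[2])/d[2]
def proj(n,p):
    m=optics.camera_model(n);K=np.array(m["intrinsics"]);T=np.array(m["cam_to_world"])
    c=T[:3,:3].T@(np.array(p)-T[:3,3])*[1,-1,-1];return (K@c/c[2])[:2]
E
python3 - <<'E'
from h import *
np.set_printoptions(precision=4,suppress=True)
A=lambda u,v,z:ray("top",50+u/3,140+v/3,z)
B=lambda u,v,z:ray("top",195+(u-390)/3,140+v/3,z)
S=lambda u,v,z:ray("scene",210+u/4.5,170+v/4.5,z)
t=[A(*p,.03) for p in((58,128),(240,87),(294,290),(102,337))];print("tray",np.mean(t,0));print(np.array(t))
d=(t[0]+t[1]-t[2]-t[3]);print("tray x yaw",np.arctan2(d[1],d[0]))
o1,o2,i1,i2=[B(*p,.09) for p in((432,40),(694,60),(432,79),(693,99))];print("rail",o1,o2,i1,i2)
y=o1-o2;yaw=np.arctan2(-y[0],y[1]);print("yaw",yaw,np.linalg.norm(y))
R=np.array([[np.cos(yaw),-np.sin(yaw)],[np.sin(yaw),np.cos(yaw)]])
c=(o1+o2+i1+i2)[:2]/4;O=c-R@[.075,0];print("O",O)
L=lambda p:R.T@(p[:2]-O)
print("stop",L(B(492,230,.055)),"exp -.05 .045")
print("foot corners",L(B(478,268,.01)),L(B(600,274,.01)))
print("tip",L(B(535,236,.03)),"knob",L(B(455,231,.03)))
for p in((702,210),(690,230)):print("legend",L(B(*p,.09)))
print("scene rail", [L(S(*p,.09)) for p in((92,190),(130,173),(280,405),(325,378))],"legend",L(S(255,103,.09)))
print("hinge",O+R@[.045,0])
E
```

```text
tray [0.5267 0.2562 0.03  ]
[[0.5934 0.3473 0.03  ]
 [0.6227 0.2041 0.03  ]
 [0.4621 0.162  0.03  ]
 [0.4288 0.3114 0.03  ]]
tray x yaw 0.23538546510308622
rail [0.644  0.0106 0.09  ] [ 0.6243 -0.1854  0.09  ] [0.6144 0.011  0.09  ] [ 0.5949 -0.1839  0.09  ]
yaw -0.09996532006517891 0.19701787911839228
O [ 0.5448 -0.0795]
stop [-0.0468  0.0454] exp -.05 .045
foot corners [-0.0746  0.0575] [-0.0718 -0.0391]
tip [-0.0471  0.0135] knob [-0.0481  0.0761]
legend [-0.0222 -0.1117]
legend [-0.0378 -0.1039]
scene rail [array([ 0.0911, -0.0933]), array([ 0.0661, -0.0935]), array([0.0946, 0.1047]), array([0.0653, 0.1022])] legend [-0.0262 -0.1053]
hinge [ 0.5896 -0.0839]
```

```bash
cat >> h.py <<'E'
O=np.array([.5448,-.0785]);YAW=-.100
R=np.array([[np.cos(YAW),-np.sin(YAW)],[np.sin(YAW),np.cos(YAW)]])
def pusher(th,d,r=.118):
    s,c=np.sin(th),np.cos(th)
    return O+R@(np.array([.045,0])+r*np.array([-s,-c])+d*np.array([c,-s]))
E
python3 - <<'E'
from h import *
np.set_printoptions(precision=2,suppress=True)
st=np.array([.277,.615])
p=pusher(.607,.045);print("pre",p,"units from start",(p-st)/.08)
prev=p
for th in np.arange(.607,1.70,.1):
    q=pusher(th,.022);print("%.2f"%th,q.round(4),(q-prev)/.08);prev=q
E
```

```text
pre [ 0.55 -0.2 ] units from start [  3.38 -10.21]
0.61 [ 0.53 -0.19] [-0.22  0.19]
0.71 [ 0.52 -0.18] [-0.13  0.08]
0.81 [ 0.51 -0.17] [-0.12  0.09]
0.91 [ 0.5  -0.16] [-0.11  0.1 ]
1.01 [ 0.49 -0.16] [-0.1   0.11]
1.11 [ 0.49 -0.15] [-0.08  0.12]
1.21 [ 0.48 -0.14] [-0.07  0.13]
1.31 [ 0.48 -0.12] [-0.06  0.14]
1.41 [ 0.47 -0.11] [-0.04  0.14]
1.51 [ 0.47 -0.1 ] [-0.03  0.15]
1.61 [ 0.47 -0.09] [-0.01  0.15]
```

move_arm --motion '[[[0.14,-0.42,0,0,0,0.04,0],[0.14,-0.42,0,0,0,0.04,0],[0.14,-0.42,0,0,0,0.04,0],[0.14,-0.42,0,0,0,0.04,0],[0.14,-0.42,0,0,0,0.04,0],[0.14,-0.42,0,0,0,0.04,0],[0.14,-0.42,0,0,0,0.04,0],[0.14,-0.42,0,0,0,0.04,0]]]'

```text
time: 0.77
eef_pos: [0.3666, 0.3448, 0.231]
tcp_rot: [0.085, 0.996, -0.0, -0.0]
ft_force: [0.4, 1.3, 0.1]
opening: -0.0004
finger_force: 0.0
```

move_arm --motion '[[[0.14,-0.42,0,0,0,0,0],[0.14,-0.42,0,0,0,0,0],[0.14,-0.42,0,0,0,0,0],[0.14,-0.42,0,0,0,0,0],[0.14,-0.42,0,0,0,0,0],[0.14,-0.42,0,0,0,0,0],[0.14,-0.42,0,0,0,0,0],[0.14,-0.42,0,0,0,0,0]]]'

```text
time: 1.43
eef_pos: [0.4561, 0.0762, 0.2312]
tcp_rot: [0.086, 0.996, 0.0, -0.0]
ft_force: [0.4, 0.1, -0.1]
opening: -0.0002
finger_force: 0.0
```

move_arm --motion '[[[0.14,-0.42,0,0,0,0,0],[0.14,-0.42,0,0,0,0,0],[0.14,-0.42,0,0,0,0,0],[0.14,-0.42,0,0,0,0,0],[0.14,-0.42,0,0,0,0,0],[0.14,-0.42,0,0,0,0,0],[0.14,-0.42,0,0,0,0,0],[0,0,0,0,0,0,0]]]'

```text
time: 2.1
eef_pos: [0.535, -0.165, 0.2315]
tcp_rot: [0.09, 0.996, -0.002, 0.001]
ft_force: [-0.5, -0.4, 0.1]
opening: -0.0003
finger_force: 0.0
```

move_arm --motion '[[[0.1,-0.22,0,0,0,0,0],[0.09,-0.22,-0.1,0,0,0,0],[0,0,-0.4,0,0,0,0],[0,0,-0.4,0,0,0,0],[0,0,-0.4,0,0,0,0],[0,0,-0.4,0,0,0,0],[0,0,-0.4,0,0,0,0],[0,0,-0.2,0,0,0,0]]]'

```text
time: 2.77
eef_pos: [0.5473, -0.1912, 0.0434]
tcp_rot: [0.085, 0.996, 0.0, -0.003]
ft_force: [-0.1, 0.7, -0.3]
opening: 0.0001
finger_force: 0.0
```

move_arm --motion '[[[-0.11,0.07,0,0,0,0,0],[-0.11,0.07,0,0,0,0,0],[-0.07,0.05,0,0,0,0,0],[-0.07,0.05,0,0,0,0,0],[0,0,0,0,0,0,0]]]'

```text
time: 3.18
eef_pos: [0.5211, -0.1724, 0.0486]
tcp_rot: [0.085, 0.996, 0.0, 0.001]
ft_force: [2.1, -1.1, -1.2]
opening: -0.0003
finger_force: 1.3
```

```bash
python3 - <<'E'
import cv2
from h import *
a=optics.read_camera("top")[120:270,170:340];b=optics.read_camera("scene")[130:280,190:360]
cv2.imwrite("pics/push1.png",cv2.resize(cv2.hconcat([a,b]),None,fx=2.3,fy=2.3,interpolation=cv2.INTER_CUBIC))
E
```

```text
(no output)
```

View pics/push1.png

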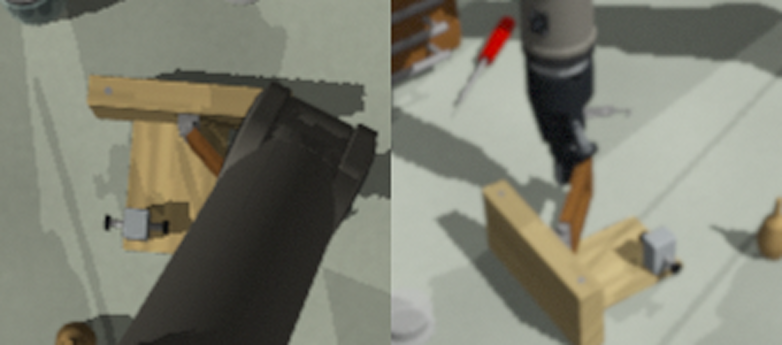

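The picture shows the fingers on the leg's rail side near its end, with contact felt at about 2.4 N. I'll sweep along the arc.

```bash
python3 - <<'E'
from h import *
np.set_printoptions(precision=4,suppress=True)
for p in([.5211,-.1724],):
    q=R.T@(np.array(p)-O)-[.045,0]; print(np.hypot(*q), np.arctan2(-q[0],-q[1]))
prev=np.array([.5211,-.1724])
for th in (.85,.95,1.05,1.15,1.25,1.35,1.45,1.55,1.6,1.65,1.7):
    q=pusher(th,.021);print(th,q,(q-prev)/.08);prev=q
E
```

```text
0.11261683568834492 0.5535854930781192
0.85 [ 0.5058 -0.1687] [-0.1912  0.0461]
0.95 [ 0.4977 -0.1599] [-0.1017  0.1099]
1.05 [ 0.4904 -0.1504] [-0.0903  0.1195]
1.15 [ 0.4842 -0.1401] [-0.0779  0.1279]
1.25 [ 0.479  -0.1293] [-0.0647  0.135 ]
1.35 [ 0.475  -0.1181] [-0.0509  0.1408]
1.45 [ 0.472  -0.1064] [-0.0366  0.1452]
1.55 [ 0.4703 -0.0946] [-0.0219  0.1481]
1.6 [ 0.4699 -0.0886] [-0.0054  0.0747]
1.65 [ 0.4697 -0.0826] [-0.0016  0.0749]
1.7 [ 0.4699 -0.0766] [0.0021 0.0749]
```

move_arm --motion '[[[-0.1,0.02,0,0,0,0,0],[-0.09,0.03,0,0,0,0,0],[-0.1,0.11,0,0,0,0,0],[-0.09,0.12,0,0,0,0,0],[-0.08,0.13,0,0,0,0,0],[-0.06,0.13,0,0,0,0,0],[0,0,0,0,0,0,0]]]'

```text
time: 3.87
eef_pos: [0.4823, -0.1289, 0.0493]
tcp_rot: [0.085, 0.996, 0.0, 0.003]
ft_force: [3.8, 1.3, 8.3]
opening: 0.0001
finger_force: 3.4
```

move_arm --motion '[[[-0.05,0.14,0,0,0,0,0],[-0.02,0.07,0,0,0,0,0],[-0.02,0.05,0,0,0,0,0],[0,0,0,0,0,0,0],[0,0,0,0,0,0,0]]]'

```text
time: 4.28
eef_pos: [0.4756, -0.1094, 0.0493]
tcp_rot: [0.086, 0.996, 0.0, 0.003]
ft_force: [3.8, -0.6, 7.6]
opening: -0.0004
finger_force: 3.4
```

```bash
python3 - <<'E'
import cv2
from h import *
a=optics.read_camera("wrist");b=optics.read_camera("scene")[130:280,190:360]
cv2.imwrite("pics/push2.png",cv2.hconcat([cv2.resize(a,(400,300)),cv2.resize(b,(340,300),interpolation=cv2.INTER_CUBIC)]))
from cell import arm
s=arm.read_state();print(s["ft_force"],s["ft_torque"],s["eef_pos"])
q=R.T@(np.array(s["eef_pos"][:2])-O)-[.045,0]; print(np.hypot(*q), np.arctan2(-q[0],-q[1]))
E
```

```text
[ 4.29133216 -0.36362044  8.18312844] [ 7.79183920e-04 -8.35772102e-01 -1.07545093e-01] [ 0.47545322 -0.10941845  0.04922441]
0.11714159800751969 1.2432479403681806
```

View pics/push2.png

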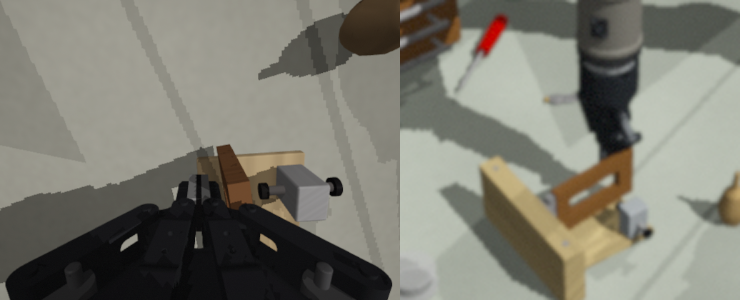

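The leg is most of the way out and the fingers are behind it, but there is an unexpected upward force of 8 N. That is probably a knuckle resting on the leg's top edge, so I'll raise a little.

move_arm --motion '[[[0,0,0.06,0,0,0,0],[0,0,0.06,0,0,0,0],[0,0,0.03,0,0,0,0],[0,0,0,0,0,0,0],[0,0,0,0,0,0,0]]]'

```text
time: 4.8
eef_pos: [0.4717, -0.1091, 0.0593]
tcp_rot: [0.086, 0.996, 0.0, -0.0]
ft_force: [-0.8, -0.4, -1.3]
opening: 0.0003
finger_force: 0.0
```

move_arm --motion '[[[0,0.05,0,0,0,0,0],[0,0.05,0,0,0,0,0],[0,0,0,0,0,0,0]]]'

```text
time: 5.05
eef_pos: [0.4716, -0.1008, 0.0591]
tcp_rot: [0.085, 0.996, -0.0, -0.001]
ft_force: [-1.0, -0.8, 1.0]
opening: -0.0002
finger_force: 0.7
```

move_arm --motion '[[[0,0.03,0,0,0,0,0],[0,0.02,0,0,0,0,0],[0,0,0,0,0,0,0]]]'

```text
time: 5.3
eef_pos: [0.4717, -0.097, 0.0591]
tcp_rot: [0.086, 0.996, -0.0, -0.001]
ft_force: [-2.6, -2.4, 0.6]
opening: 0.0001
finger_force: 1.1
```

move_arm --motion '[[[0,0.02,0,0,0,0,0],[0,0.02,0,0,0,0,0],[0,0,0,0,0,0,0]]]'

```text
time: 5.55
eef_pos: [0.4718, -0.0937, 0.0591]
tcp_rot: [0.086, 0.996, 0.0, -0.0]
ft_force: [-1.7, -2.8, 0.1]
opening: -0.0002
finger_force: 1.2
```

move_arm --motion '[[[0,0.02,0,0,0,0,0],[0,0.01,0,0,0,0,0],[0,0,0,0,0,0,0]]]'

```text
time: 5.8
eef_pos: [0.4719, -0.0913, 0.0592]
tcp_rot: [0.085, 0.996, 0.0, -0.0]
ft_force: [-1.6, -1.7, -0.2]
opening: 0.0004
finger_force: 1.2
```

```bash
python3 - <<'E'
import cv2
from h import *
a=optics.read_camera("wrist")[150:300,200:500]
cv2.imwrite("pics/push3.png",cv2.resize(a,None,fx=2.6,fy=2.6,interpolation=cv2.INTER_CUBIC))
E
```

```text
(no output)
```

View pics/push3.png

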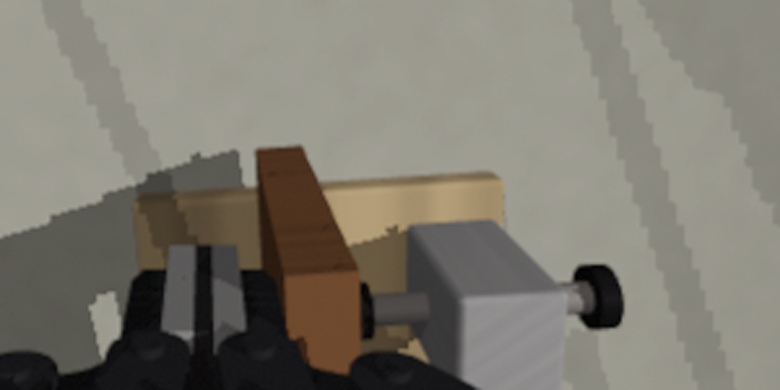

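The leg is now at or almost on the rubber tip (crop pixel (365,305)). I'll use fine steps from here.

move_arm --motion '[[[0,0.01,0,0,0,0,0],[0,0,0,0,0,0,0],[0,0,0,0,0,0,0]]]'

```text
time: 6.1
eef_pos: [0.4723, -0.0907, 0.0593]
tcp_rot: [0.086, 0.996, 0.0, 0.0]
ft_force: [-2.4, -2.4, -0.2]
opening: 0.0002
finger_force: 1.2
```

move_arm --motion '[[[0,0.01,0,0,0,0,0],[0,0,0,0,0,0,0],[0,0,0,0,0,0,0]]]'

```text
time: 6.35
eef_pos: [0.4723, -0.09, 0.0593]
tcp_rot: [0.086, 0.996, 0.0, 0.0]
ft_force: [-1.6, -2.5, -2.4]
opening: -0.0002
finger_force: 1.3
```

move_arm --motion '[[[0,0.01,0,0,0,0,0],[0,0,0,0,0,0,0],[0,0,0,0,0,0,0]]]'

```text
time: 6.6
eef_pos: [0.4723, -0.0892, 0.0593]
tcp_rot: [0.086, 0.996, 0.0, 0.0]
ft_force: [-1.8, -3.5, -0.6]
opening: -0.0003
finger_force: 1.3
```

move_arm --motion '[[[0,0.01,0,0,0,0,0],[0,0,0,0,0,0,0],[0,0,0,0,0,0,0]]]'

```text
time: 6.85
eef_pos: [0.4723, -0.0883, 0.0593]
tcp_rot: [0.086, 0.996, 0.0, 0.0]
ft_force: [-0.2, -2.6, -1.4]
opening: -0.0003
finger_force: 1.2
```

move_arm --motion '[[[0,0.01,0,0,0,0,0],[0,0,0,0,0,0,0],[0,0,0,0,0,0,0]]]'

```text
time: 7.1
eef_pos: [0.4724, -0.0875, 0.0594]
tcp_rot: [0.086, 0.996, 0.0, 0.0]
ft_force: [-0.7, -2.8, -1.6]
opening: 0.0004
finger_force: 1.2
```

move_arm --motion '[[[0,0.01,0,0,0,0,0],[0,0,0,0,0,0,0]]]'

```text
time: 7.27
eef_pos: [0.4724, -0.0867, 0.0594]
tcp_rot: [0.086, 0.996, 0.0, 0.0]
ft_force: [-0.0, -2.9, -1.7]
opening: -0.0
finger_force: 1.3
```

move_arm --motion '[[[0,0.01,0,0,0,0,0],[0,0,0,0,0,0,0]]]'

```text
time: 7.43
eef_pos: [0.4725, -0.0859, 0.0594]
tcp_rot: [0.086, 0.996, 0.0, 0.0]
ft_force: [1.4, -2.4, -1.3]
opening: -0.0002
finger_force: 1.3
```

move_arm --motion '[[[0,0.01,0,0,0,0,0],[0,0,0,0,0,0,0]]]'

```text
time: 7.6
eef_pos: [0.4725, -0.0851, 0.0594]
tcp_rot: [0.086, 0.996, 0.0, 0.0]
ft_force: [1.1, -2.3, -2.7]
opening: 0.0001
finger_force: 1.3
```

move_arm --motion '[[[0,0.01,0,0,0,0,0],[0,0,0,0,0,0,0]]]'

```text
time: 7.77
eef_pos: [0.4725, -0.0843, 0.0594]
tcp_rot: [0.086, 0.996, 0.0, 0.0]
ft_force: [1.4, -2.7, -1.2]
opening: -0.0001
finger_force: 1.3
```

move_arm --motion '[[[0,0.01,0,0,0,0,0],[0,0,0,0,0,0,0]]]'

```text
time: 7.93
eef_pos: [0.4726, -0.0835, 0.0594]
tcp_rot: [0.086, 0.996, 0.0, 0.0]
ft_force: [1.6, -3.6, -0.4]
opening: -0.0001
finger_force: 1.3
```

move_arm --motion '[[[0,0.01,0,0,0,0,0],[0,0,0,0,0,0,0]]]'

```text
time: 8.1
eef_pos: [0.4725, -0.0827, 0.0594]
tcp_rot: [0.086, 0.996, 0.0, 0.0]
ft_force: [1.6, -3.1, -0.1]
opening: 0.0001
finger_force: 1.3
```

move_arm --motion '[[[0,0.01,0,0,0,0,0],[0,0,0,0,0,0,0],[0,0.01,0,0,0,0,0],[0,0,0,0,0,0,0]]]'

```text
time: 8.43
eef_pos: [0.4725, -0.0821, 0.0595]
tcp_rot: [0.086, 0.996, -0.0, 0.001]
ft_force: [2.5, -6.0, -0.6]
opening: -0.0004
finger_force: 2.8
```

move_arm --motion '[[[0,0.01,0,0,0,0,0],[0,0,0,0,0,0,0],[0,0.01,0,0,0,0,0],[0,0,0,0,0,0,0]]]'

```text
time: 8.77
eef_pos: [0.4726, -0.0819, 0.0595]
tcp_rot: [0.087, 0.996, -0.001, 0.001]
ft_force: [2.8, -10.3, -2.1]
opening: -0.0001
finger_force: 4.9
```

move_arm --motion '[[[0,0.01,0,0,0,0,0],[0,0,0,0,0,0,0],[0,0.01,0,0,0,0,0],[0,0,0,0,0,0,0]]]'

```text
time: 9.1
eef_pos: [0.4725, -0.0818, 0.0595]
tcp_rot: [0.087, 0.996, -0.002, 0.001]
ft_force: [2.7, -15.4, -1.9]
opening: 0.0002
finger_force: 7.0
```

move_arm --motion '[[[0,0,0,0,0,0,0],[0,0,0,0,0,0,0],[0,0,0,0,0,0,0]]]'

```text
time: 9.35
eef_pos: [0.4726, -0.0818, 0.0595]
tcp_rot: [0.087, 0.996, -0.002, 0.001]
ft_force: [2.7, -15.4, -2.8]
opening: -0.0001
finger_force: 6.9
```

move_arm --motion '[[[0,0,0,0,0,0,0],[0,0,0,0,0,0,0],[0,0,0,0,0,0,0]]]'

```text
time: 9.6
eef_pos: [0.4725, -0.0818, 0.0595]
tcp_rot: [0.087, 0.996, -0.002, 0.001]
ft_force: [2.7, -14.7, -3.3]
opening: -0.0001
finger_force: 6.9
```

move_arm --motion '[[[0,0,0,0,0,0,0],[0,0,0,0,0,0,0]]]'

```text
time: 9.77
eef_pos: [0.4726, -0.0818, 0.0596]
tcp_rot: [0.087, 0.996, -0.002, 0.001]
ft_force: [3.6, -13.4, -2.5]
opening: 0.0004
finger_force: 6.9
```

```bash
python3 - <<'E'
from h import *
from cell import arm
s=arm.read_state();p=np.array(s["eef_pos"]);print(p,s["ft_force"])
q=R.T@(p[:2]-O);print("tcp in stand",q)
E
```

```text
[ 0.47256814 -0.08181734  0.05955557] [  3.61959659 -13.37838518  -2.48559747]
tcp in stand [-0.07153982 -0.01051192]
```

Held at about 15 N for well over 0.3 s. Next I back off, rise and go over the tray.

move_arm --motion '[[[0,-0.06,0,0,0,0,0],[0,-0.15,0,0,0,0,0],[0,-0.2,0,0,0,0,0],[0,-0.1,0.2,0,0,0,0],[0,0,0.4,0,0,0,0],[0,0,0.4,0,0,0,0],[0,0,0.45,0,0,0,0],[0,0,0.4,0,0,0,0]]]'

```text
time: 10.43
eef_pos: [0.4711, -0.1179, 0.2088]
tcp_rot: [0.085, 0.996, 0.001, -0.001]
ft_force: [0.8, 0.9, 1.0]
opening: -0.0
finger_force: 0.0
```

move_arm --motion '[[[0.06,0.4,0,0,0,0.07,1],[0.06,0.4,0,0,0,0.07,1],[0.06,0.4,0,0,0,0.07,1],[0.06,0.4,0,0,0,0.07,1],[0.06,0.4,0,0,0,0.07,1],[0.06,0.4,0,0,0,0.07,1],[0.06,0.4,0,0,0,0.07,1],[0.06,0.4,0,0,0,0.03,1]]]'

```text
time: 11.1
eef_pos: [0.5091, 0.1395, 0.207]
tcp_rot: [-0.12, 0.993, 0.0, -0.001]
ft_force: [0.5, -0.2, -0.2]
opening: 0.0851
finger_force: 0.0
```

move_arm --motion '[[[0.04,0.4,0,0,0,0,1],[0.04,0.4,0,0,0,0,1],[0.04,0.4,0,0,0,0,1],[0.04,0.4,0,0,0,0,1],[0.04,0.3,0,0,0,0,1],[0,0.1,0,0,0,0,1],[0,0,0,0,0,0,1],[0,0,0,0,0,0,1]]]'

```text
time: 11.77
eef_pos: [0.5256, 0.2965, 0.2067]
tcp_rot: [-0.119, 0.993, -0.001, -0.001]
ft_force: [-0.3, -0.2, -0.2]
opening: 0.0851
finger_force: 0.0
```

```bash
cat >> h.py <<'E'
from scipy.spatial.transform import Rotation as Ro
def wrist_T(s):
    T=np.eye(4);T[:3,:3]=Ro.from_quat(s["tcp_rot"]).as_matrix();T[:3,3]=s["eef_pos"]
    return T@np.array(optics.camera_model("wrist")["mount"])
def wray(T,u,v,z):
    K=np.array(optics.camera_model("wrist")["intrinsics"])
    d=T[:3,:3]@((np.linalg.inv(K)@[u,v,1])*[1,-1,-1]);return T[:3,3]+d*(z-T[2,3])/d[2]
E
python3 - <<'E'
import cv2
from h import *
from cell import arm
s=arm.read_state();np.save("T1.npy",wrist_T(s));print(s["eef_pos"],s["tcp_rot"])
a=optics.read_camera("wrist");cv2.imwrite("pics/w1.png",a)
b=optics.read_camera("top");cv2.imwrite("pics/top2.png",b)
b=b[140:260,195:325]
cv2.imwrite("pics/w1v.png",cv2.hconcat([cv2.resize(a,(480,360)),cv2.resize(b,(320,360))]))
E
```

```text
[0.52561048 0.29651501 0.20673095] [-1.18547700e-01  9.92947682e-01 -5.57864398e-04 -1.01639474e-03]
```

View pics/w1v.png

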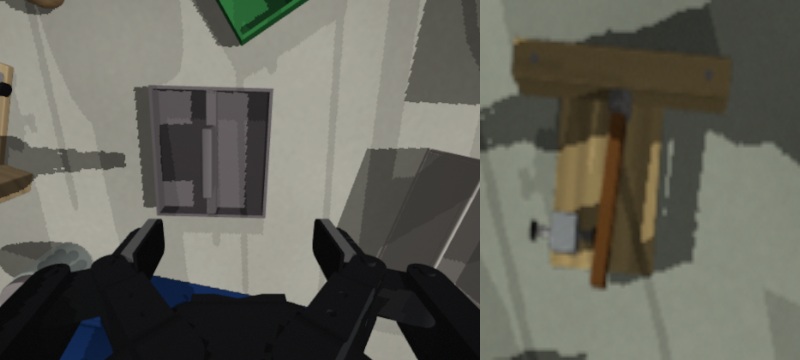

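The leg is resting on the stop, with its end at (599,286) in the right panel. In the wrist view the tray rim has corners near (152,88), (272,90), (265,216) and (157,214), and the fin top runs from (207,127) to (207,197).

```bash
python3 - <<'E'
from h import *
np.set_printoptions(precision=4,suppress=True)
T=np.load("T1.npy");k=560/480
t=np.array([wray(T,u*k,v*k,.03) for u,v in((152,88),(272,90),(265,216),(157,214))]);print(t,t.mean(0))
f=np.array([wray(T,u*k,v*k,.08) for u,v in((207,127),(207,197))]);print("fin",f,f.mean(0))
d=f[0]-f[1];print("fin yaw",np.arctan2(-d[1],-d[0]))
d=t[0]+t[1]-t[2]-t[3];print("tray yaw",np.arctan2(-d[1],-d[0]))
q=R.T@(ray("top",243.4,235.3,.09)[:2]-O);print("leg end stand",q,"target",O+R@[.004,.003])
E
```

```text
[[0.4627 0.1741 0.03  ]
 [0.4308 0.3146 0.03  ]
 [0.5919 0.3502 0.03  ]
 [0.6243 0.2045 0.03  ]] [0.5274 0.2608 0.03  ]
fin [[0.4868 0.2525 0.08  ]
 [0.5638 0.2685 0.08  ]] [0.5253 0.2605 0.08  ]
fin yaw 0.2046493938384625
tray yaw 0.2018293474146073
leg end stand [-0.088   0.0063] target [ 0.5491 -0.0759]
```

move_arm --motion '[[[0.02,-0.24,0,0,0,0,1],[0,-0.23,0,0,0,0,1],[0,0,-0.4,0,0,0,1],[0,0,-0.4,0,0,0,1],[0,0,-0.4,0,0,0,1],[0,0,-0.4,0,0,0,1],[0,0,-0.3,0,0,0,1],[0,0,-0.1,0,0,0,1]]]'

```text
time: 12.53
eef_pos: [0.526, 0.2564, 0.044]
tcp_rot: [-0.117, 0.993, -0.002, -0.003]
ft_force: [0.0, 0.1, -0.3]
opening: 0.0854
finger_force: 0.0
```

move_arm --motion '[[[0,0,0,0,0,0,1],[0,0,0,0,0,0,0.4],[0,0,0,0,0,0,0.4],[0,0,0,0,0,0,0],[0,0,0,0,0,0,0],[0,0,0,0,0,0,0],[0,0,0,0,0,0,0],[0,0,0,0,0,0,0]]]'

```text
time: 13.2
eef_pos: [0.5286, 0.2599, 0.0481]
tcp_rot: [-0.118, 0.993, 0.0, 0.001]
ft_force: [-1.5, -0.5, 6.9]
opening: 0.0113
finger_force: 60.1
```

move_arm --motion '[[[0,0,0.1,0,0,0,0],[0,0,0.2,0,0,0,0],[0,0,0.3,0,0,0,0],[0,0,0.3,0,0,0,0],[0,0,0.3,0,0,0,0],[0,0,0.3,0,0,0,0],[0,0,0.3,0,0,0,0],[0,0,0,0,0,0,0]]]'

```text
time: 13.87
eef_pos: [0.5305, 0.2606, 0.1963]
tcp_rot: [-0.118, 0.993, 0.002, 0.003]
ft_force: [1.7, 0.1, -1.8]
opening: 0.011
finger_force: 59.1
```

```bash
python3 - <<'E'
import cv2
from h import *
from cell import arm
for _ in range(2): a=optics.read_camera("wrist")
s=arm.read_state();print(s["eef_pos"],s["tcp_rot"],s["ft_force"],s["opening"])
b=optics.read_camera("scene")[60:360,180:560]
cv2.imwrite("pics/lift.png",cv2.hconcat([cv2.resize(a,(400,300)),b]))
p=np.array(s["eef_pos"]);print("to go units",(O+R@[.004,.003]-p[:2])/.08)
E
```

```text
[0.5281973  0.25966616 0.19189594] [-1.18222620e-01  9.92986925e-01  3.47937320e-04  5.07788990e-04] [-0.34161681 -0.33590851 -2.01077615] 0.011181122440887745
to go units [ 0.26102768 -4.19475601]
```

View pics/lift.png

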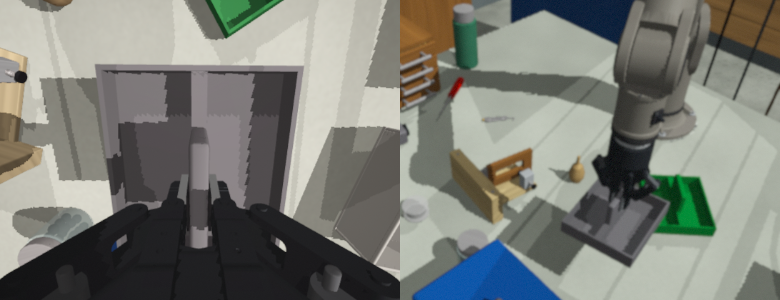

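Tray lifted level. The rim's far edge runs from (95,66) to (303,66) in the left panel. I'll check the grip offset.

```bash
python3 - <<'E'
from h import *
from cell import arm
np.set_printoptions(precision=4,suppress=True)
s=arm.read_state();T=wrist_T(s);p=np.array(s["eef_pos"])
Rt=Ro.from_quat(s["tcp_rot"]).as_matrix()
for u,v in((95,66),(303,66)):
    q=wray(T,u*1.4,v*1.4,.174);print("tool frame",Rt.T@(q-p))
print("tool x world",Rt[:,0])
E
```

```text
tool frame [ 0.085  -0.0744  0.0168]
tool frame [0.0852 0.0737 0.0167]
tool x world [-0.972  -0.2349  0.0013]
```

move_arm --motion '[[[0.03,-0.2,0,0,0,-0.06,0],[0.03,-0.3,0,0,0,-0.06,0],[0.03,-0.4,0,0,0,-0.06,0],[0.03,-0.4,0,0,0,-0.06,0],[0.03,-0.4,0,0,0,-0.06,0],[0.03,-0.4,0,0,0,-0.06,0],[0.03,-0.4,0,0,0,-0.05,0],[0.03,-0.4,0,0,0,-0.02,0]]]'

```text
time: 14.68
eef_pos: [0.5459, 0.0233, 0.1902]
tcp_rot: [0.054, 0.999, -0.001, -0.001]
ft_force: [-0.4, -0.3, -2.7]
opening: 0.0112
finger_force: 58.9
```

move_arm --motion '[[[0.02,-0.4,0,0,0,0,0],[0,-0.4,0,0,0,0,0],[0,-0.3,0,0,0,0,0],[0,-0.15,0,0,0,0,0],[0,-0.04,0,0,0,0,0],[0,0,0,0,0,0,0],[0,0,0,0,0,0,0],[0,0,0,0,0,0,0]]]'

```text
time: 15.35
eef_pos: [0.5489, -0.0737, 0.191]
tcp_rot: [0.049, 0.999, 0.0, -0.0]
ft_force: [0.3, 1.2, -2.1]
opening: 0.011
finger_force: 59.0
```

Grip centred and the yaw matches the stand. Lowering.

move_arm --motion '[[[0,-0.02,-0.15,0,0,0,0],[0,0,-0.2,0,0,0,0],[0,0,-0.15,0,0,0,0],[0,0,-0.05,0,0,0,0],[0,0,-0.04,0,0,0,0],[0,0,0,0,0,0,0]]]'

```text
time: 15.85
eef_pos: [0.5486, -0.0769, 0.1434]
tcp_rot: [0.05, 0.999, -0.0, -0.001]
ft_force: [0.2, -0.7, -1.8]
opening: 0.0113
finger_force: 58.9
```

move_arm --motion '[[[0,0,-0.03,0,0,0,0],[0,0,-0.03,0,0,0,0],[0,0,0,0,0,0,0]]]'

```text
time: 16.1
eef_pos: [0.549, -0.0772, 0.1393]
tcp_rot: [0.05, 0.999, 0.0, 0.0]
ft_force: [-0.1, -0.0, -1.9]
opening: 0.0113
finger_force: 58.9
```

move_arm --motion '[[[0,0,-0.01,0,0,0,0],[0,0,0,0,0,0,0],[0,0,0,0,0,0,0]]]'

```text
time: 16.35
eef_pos: [0.5491, -0.0772, 0.1387]
tcp_rot: [0.05, 0.999, 0.0, 0.0]
ft_force: [0.3, -0.7, -2.6]
opening: 0.0109
finger_force: 58.9
```

move_arm --motion '[[[0,0,-0.01,0,0,0,0],[0,0,0,0,0,0,0],[0,0,0,0,0,0,0]]]'

```text
time: 16.6
eef_pos: [0.5492, -0.0773, 0.1381]
tcp_rot: [0.05, 0.999, 0.0, 0.0]
ft_force: [-1.6, -0.5, 2.8]
opening: 0.011
finger_force: 59.6
```

move_arm --motion '[[[0,0,-0.01,0,0,0,0],[0,0,0,0,0,0,0],[0,0,0,0,0,0,0]]]'

```text
time: 16.85
eef_pos: [0.5492, -0.0773, 0.1381]
tcp_rot: [0.05, 0.999, 0.0, 0.0]
ft_force: [-4.2, 0.0, 11.2]
opening: 0.0112
finger_force: 60.9
```

move_arm --motion '[[[0,0,0.01,0,0,0,0],[0,0,0,0,0,0,0],[0,0,0,0,0,0,0.3],[0,0,0,0,0,0,0.5],[0,0,0,0,0,0,0.7],[0,0,0,0,0,0,0.7],[0,0,0,0,0,0,0.7]]]'

```text
time: 17.43
eef_pos: [0.549, -0.0772, 0.1376]
tcp_rot: [0.05, 0.999, -0.0, -0.0]
ft_force: [0.2, 0.1, -0.4]
opening: 0.0596
finger_force: 0.0
```

move_arm --motion '[[[0,0,0.1,0,0,0,0.7],[0,0,0.2,0,0,0,0.7],[0,0,0.3,0,0,0,0.7],[0,0,0.4,0,0,0,0.7],[0,0.2,0.4,0,0,0,0.7],[0,0.4,0.2,0,0,0,0.7],[0,0.4,0,0,0,0,0.7],[0,0.4,0,0,0,0,0.7]]]'

```text
time: 18.1
eef_pos: [0.5498, 0.0357, 0.2682]
tcp_rot: [0.051, 0.999, 0.001, 0.002]
ft_force: [-0.2, 0.2, -0.5]
opening: 0.06
finger_force: 0.0
```

move_arm --motion '[[[0,0.4,0,0,0,0,0.7],[0,0.4,0,0,0,0,0.7],[0,0.4,0,0,0,0,0.7],[0,0.4,0,0,0,0,0.7],[0,0,0,0,0,0,0.7],[0,0,0,0,0,0,0.7]]]'

```text
time: 18.6
eef_pos: [0.5486, 0.1653, 0.266]
tcp_rot: [0.048, 0.999, 0.0, -0.0]
ft_force: [0.0, -1.1, 0.2]
opening: 0.0599
finger_force: 0.0
```

```bash
python3 - <<'E'
import cv2
from h import *
a=optics.read_camera("top");b=optics.read_camera("scene")
cv2.imwrite("pics/end_top.png",a)
cv2.imwrite("pics/end.png",cv2.hconcat([cv2.resize(a[110:270,160:350],(475,400)),cv2.resize(b[160:300,200:312],(320,400))]))
E
```

```text
(no output)
```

View pics/end.png

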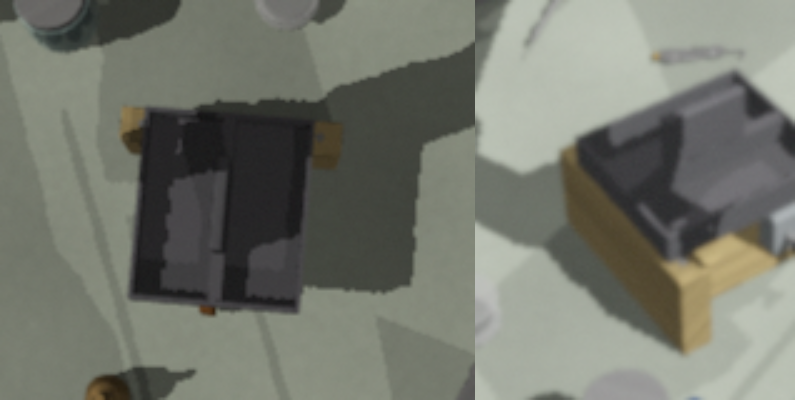

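The tray sits square and level on the rail and the leg, with the leg end visible below it at (207,310). Nothing else has moved, so I'm handing in.

```bash
python3 -c "
from cell import ticket
print(ticket.finish_job())"
```

```text
the job is handed in; nothing more can be done
None
```

The leg was pressed on the stop screw with about 15 N for over half a second, the grey tray set level on the rail and the leg, and the job handed in at about 19 s; no verdict came back.

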